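Turn round the welding parts row

TASK

The four welding parts lie on the full rack in the order in which they are used; the next welder works from the other end. Move them one by one to the empty rack in reverse order, so that the part now furthest left as seen from the robot ends furthest right, the second from the left ends second from the right, and so on. Set each part down in the middle of its own seat, lying flat or across the rack as it lay before, and let go of it.

Things in the scene. Friction and masses are not known exactly. Their poses are not given: they have to be found in the camera images.
- full_rack: Fixed rack, full at the start: dark steel tray 116 x 330 x 12 mm with 4 raised pale grey laminate seats, each 92 (x) x 50 (y) mm, tops 20 mm above the table, centres at y = +120, +40, -40, -120 mm, 14 mm deep gaps between. Origin: centre of its underside; +y along the row, roughly to the robot's left. One part lies on each seat, in any order. It may stand left or right of the empty rack.
- empty_rack: The rack that is empty at the start: same steel tray, sizes, fixed mounting and axes, but with brown wooden seats. Origin: centre of its underside on the table; +y roughly to the robot's left, along the row; seat tops 20 mm up. The two racks stand end to end, about 370 mm between their centres.
- empty_rack_seat1 (a point): Centre of the top face of the leftmost seat of the empty rack, as seen from the robot (y = +120 mm in the rack). The seat is 92 mm across the row and 50 mm along it. Axes as the rack.
- empty_rack_seat2 (a point): Centre of the top face of the second from the left seat of the empty rack, as seen from the robot (y = +40 mm in the rack). The seat is 92 mm across the row and 50 mm along it. Axes as the rack.
- empty_rack_seat3 (a point): Centre of the top face of the third from the left seat of the empty rack, as seen from the robot (y = -40 mm in the rack). The seat is 92 mm across the row and 50 mm along it. Axes as the rack.
- empty_rack_seat4 (a point): Centre of the top face of the rightmost seat of the empty rack, as seen from the robot (y = -120 mm in the rack). The seat is 92 mm across the row and 50 mm along it. Axes as the rack.
- nut_centre (a point): Centre of the loose dark steel M24 hexagon nut that lies flat: 36 mm across flats (its x), 41 mm across corners (its y), 19 mm high; the point is half-way up. At the start its x lies along the row within about 0.2 rad (either way round), so fingers closing along the row grip the flats. About 0.1 kg.
- bolt_centre (a point): Middle of the length of the loose bright M16 bolt that lies down across the row: 70 mm long along its y, hexagon head (27 mm wide, 24 mm high, 11 mm thick) at its +y end, shank 16 mm thick and 60 mm long; the point is in the shank, 10 mm above the seat. Grip the shank across (along x), near this point. About 0.14 kg.
- small_tube_centre (a point): Centre of the smaller loose off-cut of dark square steel tube: 26 mm wide (x), 60 mm long (y), 26 mm high; lies with its length across the row. Grip it across its width (x). About 0.08 kg.
- big_tube_centre (a point): Centre of the bigger loose off-cut of dark square steel tube, with paint blotches: 42 mm wide (x), 85 mm long (y), 42 mm high; lies with its length across the row. Grip it across its width (x). About 0.32 kg.

How it is judged:
By the outcome, as a careful person would: the job done as asked, in the order asked, and still so for the second after the job is handed in, with the robot touching nothing.
It also fails if it takes over 104 s, if anything falls off the work surface, if the arm or the gripper's body presses on something with over 40 N, if the wrist force passes 120 N, or if a joint passes its speed limit or range.

ROBOT

A 7-joint arm with a two-finger parallel gripper is mounted at the origin on the work surface; the furniture and walls round the work are solid. World frame = base frame: x ahead of the robot, y to its left, z up, the work surface at z = 0. Lengths are in m, angles in rad, forces in N, time in s.
With the tool pointing down it reaches from about 0.4 to 0.9 m from the base axis. Payload 5.6 kg.
Tool frame: the origin (TCP) lies on the front face of the gripper's body, between the roots of the fingers; the fingertips stand 88 mm ahead of it and the grasp point (between the pads) lies 69 mm ahead of it; y points along the fingers, x is the direction in which the jaws open and shut, and the axes are right-handed (so a half turn about y gives the same grasp; the last joint's range is limited). The gripper opens to 92 mm and grips with 3 to 60 N. Pads are 20 mm wide; open, the fingers measure 128 mm over their backs; the gripper's body (75 mm by 189 mm) begins 69 mm behind the grasp point.
Start: joints at [1.234, 0.468, -0.012, 1.603, 0.006, 1.071, -0.056], TCP at [0.188, -0.622, 0.303] pointing down, gripper open.
Joint ranges: [-2.53, 2.53], [-0.31, 2.02], [-1.57, 1.55], [0.28, 2.44], [-1.29, 4.43], [0.15, 1.84], [-2.92, 2.92]. Speed limits (rad/s): [2.57, 2.57, 3.14, 3.14, 3.14, 3.14, 3.14].

INTERFACE

Orientations are given as a unit quaternion [w, x, y, z].
In Python, from bench import get_state, get_image, camera_info, job_done gives the robot as it stands. The module is installed in compiled form; this text tells all that it offers.
- The arm moves only by the tool move_arm, never from a script. Its argument "rows" is a list of rows, each an object of numbers: "x", "y", "z": the shift along the tool's x, y, z in m; "yaw": the turn about the tool's y in degrees; "grip": the closure, from -1 (fully open) to 1 (shut). In form: [{"x": .., "y": .., "z": .., "yaw": .., "grip": ..}, ...]. A call has 1 to 8 rows; each row is the pose to reach, as a shift and turn from the pose commanded when the call began, along the tool's axes at that moment; what a row does not reach only later rows make up. A row lasts 1/12 s, in which the tool goes at most 41.7 mm and 7.16 degrees, less where a joint would pass 70% of its speed; a pose out of reach is approached as far as the arm can. A call with a gripper value outside its range is refused whole. The fingers move at their own pace and stop on an object; "grip_force" is the grip in N (left out, the last holds). Time passes only in rows, so rows that repeat a pose let the fingers close. It gives the time, the measured TCP pose, the force and the opening at its end, in the units of the state.
- get_state(): the state, without advancing time (a new reading comes with each control period).
- get_image(name): name is "side" or "top"; returns the picture (400x640x3 uint8, red, green, blue); there is no depth.
- camera_info(name): a dict with "K" (3x3 intrinsics, pixels), "dist_coeffs" ([k1, k2, p1, p2, k3] as OpenCV has them; the pictures are not rectified), "R" (3x3) and "t" (3): a world point X has camera coordinates R X + t. Camera axes: x right, y down, z forward; pixel columns grow to the right and rows downward; lengths in m; the calibration is good to about 2 mm. A picture is of the moment at which its call begins. camera_info takes no time and is no camera call.
- job_done(): hands the job in, once; it reports no verdict.
The state is a dict: "time": time; "joints": joint angles; "qvel": joint speeds; "joint_torque": joint torques, N m; "ee_pos": TCP position; "tcp_rot": TCP orientation; "ft_force": force on the tool from outside, world axes, zero at the start; "torque": the same for the moment, N m; "finger_gap": finger opening in m.
Only numpy, scipy, OpenCV 4.12 (cv2) and the standard library are available. Lean on these libraries where they do the work, as an engineer would, in place of code of your own. Each camera call takes 0.05 s, during which the arm holds its last target. There are 200 camera calls.

## Working session

There is one attempt and no reset: what is moved stays moved. The work goes in short steps, Python scripts to look and compute and a tool call to move; the robot and the scene stay as the last step left them, time stands still between calls to the robot, and variables do not carry over. Pictures are saved under pics/ and viewed, about 12 in all and at most 16, crops included, and the job is handed in when it is done.

Besides the shell and the picture viewer there is one more tool, called after "Request:" as name([rows], argument=value, ...), one row to a line, values as JSON. move_arm: Moves the arm, as the interface text tells. Its arguments: {"type":"object","properties":{"rows":{"type":"array"},"grip_force":{"type":"number"}},"required":["rows"]}

```bash
mkdir -p pics; python3 - <<'E'
from bench import *
import cv2,numpy as np
s=get_state()
for k in s: print(k,np.round(s[k],4))
for n in("top","side"):
    cv2.imwrite(f"pics/{n}0.png",get_image(n)[:,:,::-1]); c=camera_info(n); print(n,{k:np.round(v,4).tolist() for k,v in c.items()}, (-np.array(c["R"]).T@c["t"]).round(3))
E
```

```text
time 0.0
joints [ 1.234   0.4684 -0.0116  1.6036  0.006   1.0714 -0.0563]
qvel [ 0.0013  0.0011  0.0001 -0.0019  0.0007  0.0001  0.001 ]
joint_torque [ 2.00000e-04 -5.20578e+01 -1.26000e-02 -2.43751e+01 -5.67000e-02
  1.73000e-02  1.00000e-04]
ee_pos [ 0.1881 -0.6218  0.3017]
tcp_rot [ 0.5681 -0.5674  0.422  -0.4209]
ft_force [-0.2653  1.0994  0.7953]
torque [ 0.01   -0.0546  0.0029]
finger_gap 0.0919
top {'K': [[388.5586, 0.0, 320.2222], [0.0, 388.5586, 196.5158], [0.0, 0.0, 1.0]], 'dist_coeffs': [0.0278, 0.0, 0.0, 0.0, 0.0], 'R': [[0.027, -0.9996, 0.0069], [-0.9958, -0.0275, -0.0877], [0.0879, -0.0045, -0.9961]], 't': [0.0037, 0.5215, 0.8868]} [0.441 0.022 0.929]
side {'K': [[456.698, 0.0, 316.5759], [0.0, 456.698, 195.5449], [0.0, 0.0, 1.0]], 'dist_coeffs': [-0.1146, 0.0, 0.0, 0.0, 0.0], 'R': [[0.9306, -0.366, 0.0046], [-0.1761, -0.4587, -0.871], [0.3209, 0.8097, -0.4913]], 't': [-0.5038, 0.1325, 1.0458]} [ 0.157 -0.97   0.632]
```

View pics/top0.png

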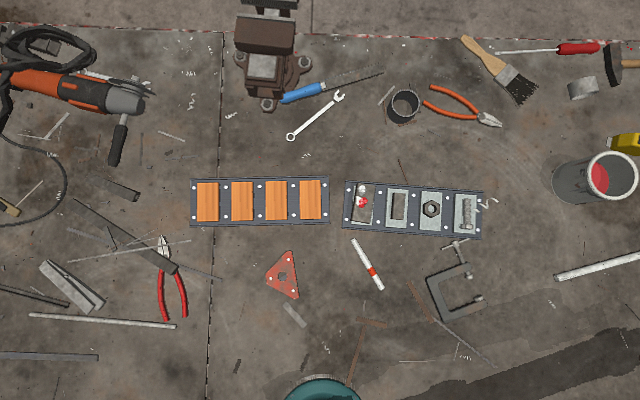

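View pics/side0.png

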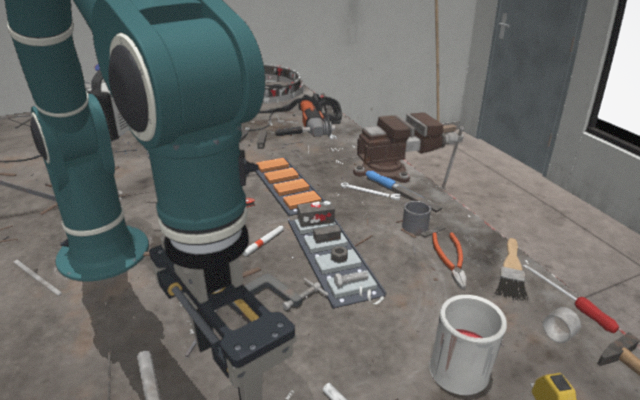

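The top view shows the empty rack (orange seats, px ~195–325, row 201) on the robot's left and the full rack (px ~345–482, row 209) on its right. From left to right the parts are big tube (363,203), small tube (398,205), nut (431,208) and bolt (467,213). Next I'll measure them.

```bash
cat > h.py <<'E'
from bench import *
import cv2,numpy as np
from scipy.spatial.transform import Rotation as Ro
def cast(n,px,z):
    c=camera_info(n);K=np.array(c["K"]);R=np.array(c["R"]);t=np.array(c["t"])
    u=cv2.undistortPoints(np.float64(px).reshape(-1,1,2),K,np.float64(c["dist_coeffs"])).reshape(-1,2)
    d=np.c_[u,np.ones(len(u))]@R; o=-R.T@t
    return o+d*((z-o[2])/d[:,2])[:,None]
def proj(n,X):
    c=camera_info(n)
    return cv2.projectPoints(np.float64(X).reshape(-1,1,3),cv2.Rodrigues(np.array(c["R"]))[0],np.float64(c["t"]),np.float64(c["K"]),np.float64(c["dist_coeffs"]))[0].reshape(-1,2)
def blobs(mask,amin):
    n,l,st,ce=cv2.connectedComponentsWithStats(mask.astype(np.uint8))
    return [(l==i,st[i],ce[i]) for i in range(1,n) if st[i][4]>=amin]
def rotm():
    w,x,y,z=get_state()["tcp_rot"]; return Ro.from_quat([x,y,z,w]).as_matrix()
E
python3 - <<'E'
from h import *
print(rotm().round(3))
im=cv2.imread("pics/top0.png"); hsv=cv2.cvtColor(im,cv2.COLOR_BGR2HSV)
m=cv2.inRange(hsv,(5,110,120),(25,255,255))>0; w=np.zeros_like(m); w[170:235,185:335]=1
S=[]
for b,st,ce in blobs(m&w,200):
    c,sz,a=cv2.minAreaRect(cv2.findContours(b.astype(np.uint8),0,2)[0][0])
    P=cast("top",[ce],.02)[0];S.append(P); print(st,ce.round(1),P.round(4))
S=np.array(S);d=S[0]-S[-1];print("len",np.linalg.norm(d),"ang",np.arctan2(-d[0],d[1]),S.mean(0))
# white screws on tray
g=cv2.cvtColor(im,cv2.COLOR_BGR2GRAY)
print("screws")
for b,st,ce in blobs((g>150)&(hsv[:,:,1]<60)&(np.indices(g.shape)[0]>170)&(np.indices(g.shape)[0]<245)&(np.indices(g.shape)[1]>185)&(np.indices(g.shape)[1]<495),3): print(st,ce.round(1),cast("top",[ce],.012)[0].round(4)) if st[4]<60 else print("big",st,ce)
cv2.imwrite("pics/c1.png",cv2.resize(im[172:247,338:492],None,fx=5,fy=5,interpolation=cv2.INTER_CUBIC))
E
```

```text
[[ 0.29  -0.001  0.957]
 [-0.957  0.001  0.29 ]
 [-0.002 -1.    -0.   ]]
[265 181  22  39 837] [275.8 199.8] [0.5109 0.1219 0.02  ]
[299 180  22  39 828] [309.8 198.9] [0.5151 0.0423 0.02  ]
[197 182  22  40 850] [207.5 201.6] [0.5023 0.2809 0.02  ]
[231 182  22  39 850] [241.4 200.9] [0.5061 0.202  0.02  ]
len 0.08021234640794239 ang -3.0821528600754595 [0.50861755 0.16177271 0.02      ]
screws
[323 183   4   4  12] [324.5 184.5] [0.5511 0.0085 0.012 ]
[224 185   4   4  11] [225.5 186.6] [0.5395 0.2428 0.012 ]
[257 185   5   3  11] [259. 186.] [0.5432 0.1637 0.012 ]
[291 184   4   3  11] [292.6 185.1] [0.5476 0.0841 0.012 ]
[358 185   8   8  44] [361.5 188.4] [ 0.5442 -0.0795  0.012 ]
[192 186   4   4  12] [193.5 187.5] [0.5353 0.3177 0.012 ]
[354 186   2   7   8] [354.1 188.6] [ 0.5432 -0.062   0.012 ]
[347 188   4   4  12] [348.5 189.5] [ 0.5407 -0.0487  0.012 ]
big [386 188  23  40 421] [395.8432304  209.52019002]
[378 191   4   3  10] [379.8 192. ] [ 0.5368 -0.1231  0.012 ]
big [420 191  22  40 542] [430.56457565 211.65867159]
[360 193   2   3   4] [360.5 194. ] [ 0.5308 -0.0774
[... 1019 characters left out ...]
 0.4871 -0.3294  0.012 ]
[192 216   4   3  12] [193.5 217. ] [0.4658 0.3138 0.012 ]
[344 218   4   3  10] [345.8 219. ] [ 0.4706 -0.0438  0.012 ]
[376 220   4   4  13] [377.8 221.4] [ 0.4671 -0.1192  0.012 ]
[410 223   4   3  10] [411.5 224.2] [ 0.4627 -0.1987  0.012 ]
[444 225   4   4  12] [445.6 226.8] [ 0.459  -0.2787  0.012 ]
[466 225   6   4  20] [468.6 226.2] [ 0.4618 -0.3325  0.012 ]
[476 228   4   4  12] [477.5 229.5] [ 0.4547 -0.3532  0.012 ]
[351 238   8   7  35] [354.4 241.6] [ 0.4183 -0.0651  0.012 ]
[459 238  10   5  13] [463.7 240.1] [ 0.4291 -0.3208  0.012 ]
[186 240   5   2   6] [187.8 240.3] [0.4111 0.3238 0.012 ]
[453 241   6   4  17] [455.4 242.6] [ 0.4226 -0.3013  0.012 ]
```

View pics/c1.png

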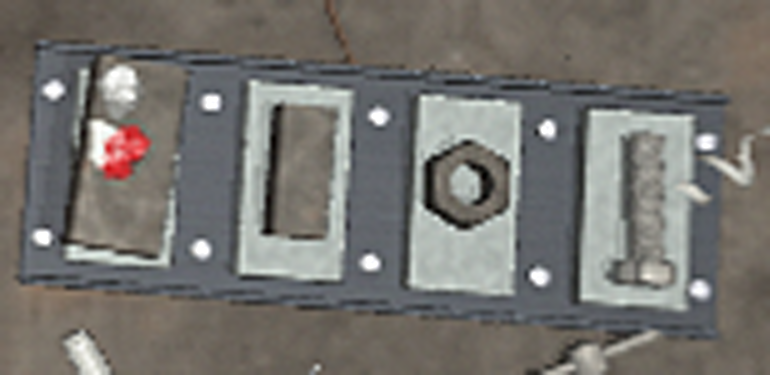

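The crop shows the tops of the parts in good detail: big tube centre ≈(128,155), small tube ≈(304,171), nut ≈(468,184), and bolt from (645,130) to its head at (641,288), on the robot's side. Next I'll turn these into positions and plan the first approach.

```bash
cat >> h.py <<'E'
def plan(x,y,z,head):
    """shift (mm, tool axes) and yaw (deg) to bring TCP to x,y,z with tool-x heading (rad)"""
    s=get_state();R=rotm();d=R.T@(np.array([x,y,z])-s["ee_pos"])
    h=np.arctan2(R[1,0],R[0,0]); e=(head-h+np.pi)%(2*np.pi)-np.pi
    print("t",round(s["time"],2),"pos",np.round(s["ee_pos"],4),"head",round(h,4),"gap",round(float(s["finger_gap"]),4),"| shift mm",(d*1000).round(1),"yaw",round(-np.degrees(e),2),"F",np.round(s["ft_force"],1))
E
python3 - <<'E'
from h import *
f=lambda P:(np.array(P,float)+.5)/5-.5+[338,172]
Q={"big":([(97,55),(188,65),(160,257),(68,243)],.062),"small":([(275,103),(338,108),(328,238),(270,235)],.046),
"nut":([(468,140),(508,165),(505,205),(468,227),(428,205),(430,165)],.039),"bolt":([(646,130),(641,288)],.031)}
for k,(P,z) in Q.items():
    X=cast("top",f(P),z); c=X.mean(0)
    if len(P)==4:
        a=(X[0]+X[1]-X[2]-X[3])/2; w=(X[0]+X[3]-X[1]-X[2])/2; print(k,c.round(4),"L,W",np.linalg.norm(a).round(4),np.linalg.norm(w).round(4),"yaw",np.arctan2(a[1],a[0]).round(3))
    elif k=="bolt": a=X[0]-X[1]; print(k,c.round(4),np.linalg.norm(a).round(4),np.arctan2(a[1],a[0]).round(3))
    else:
        a=X[0]-X[3];fl=(X[1]+X[2]-X[4]-X[5])/2; print(k,c.round(4),np.linalg.norm(a).round(4),np.linalg.norm(fl).round(4),np.arctan2(a[1],a[0]).round(3),np.arctan2(-fl[0],fl[1]).round(3))
    print("  side px",proj("side",[c]).round(1))
E
```

```text
big [ 0.507  -0.0785  0.062 ] L,W 0.0863 0.0413 yaw -0.131
  side px [[315.3 205.9]]
small [ 0.503  -0.1599  0.046 ] L,W 0.0599 0.0276 yaw -0.048
  side px [[326.5 228.9]]
nut [ 0.4993 -0.237   0.039 ] 0.04 0.0354 0.001 -3.114
  side px [[338.4 250.2]]
bolt [ 0.4908 -0.3201  0.031 ] 0.0731 -0.038
  side px [[351.  276.8]]
```

The measured sizes match the given ones (86×41, 60×27.6, 40×35.4, 73 mm). Next is the first approach, to the big tube.

```bash
python3 - <<'E'
from h import *
plan(.507,-.0785,.25,-1.702)
E
```

```text
t 0.1 pos [ 0.1881 -0.6218  0.3018] head -1.277 gap 0.0919 | shift mm [-427.6   52.4  462.6] yaw 24.35 F [0.5 0.4 0.3]
```

Request:
move_arm([
  {"x": -0.015,"y": 0,"z": 0.016,"yaw": 1,"grip": -0.4},
  {"x": -0.04,"y": 0,"z": 0.043,"yaw": 3,"grip": -0.4},
  {"x": -0.066,"y": 0,"z": 0.071,"yaw": 5,"grip": -0.4},
  {"x": -0.092,"y": 0.005,"z": 0.1,"yaw": 8,"grip": -0.4},
  {"x": -0.118,"y": 0.01,"z": 0.128,"yaw": 11,"grip": -0.4},
  {"x": -0.144,"y": 0.015,"z": 0.156,"yaw": 14,"grip": -0.4},
  {"x": -0.17,"y": 0.02,"z": 0.184,"yaw": 17,"grip": -0.4},
  {"x": -0.196,"y": 0.025,"z": 0.212,"yaw": 20,"grip": -0.4},
])

```text
time: 0.77
ee_pos: [0.3348, -0.3713, 0.2773]
tcp_rot: [0.485, -0.485, 0.514, -0.514]
ft_force: [0.9, 0.1, 0.0]
finger_gap: 0.0642
```

```bash
python3 - <<'E'
from h import *
plan(.507,-.0785,.25,-1.702)
E
```

```text
t 0.77 pos [ 0.3348 -0.3713  0.2773] head -1.629 gap 0.0642 | shift mm [-302.3   27.3  154.9] yaw 4.18 F [0.9 0.1 0. ]
```

Request:
move_arm([
  {"x": -0.036,"y": 0.003,"z": 0.018,"yaw": 1,"grip": -0.4},
  {"x": -0.072,"y": 0.006,"z": 0.037,"yaw": 2,"grip": -0.4},
  {"x": -0.108,"y": 0.01,"z": 0.055,"yaw": 3,"grip": -0.4},
  {"x": -0.144,"y": 0.014,"z": 0.074,"yaw": 4.2,"grip": -0.4},
  {"x": -0.18,"y": 0.018,"z": 0.092,"yaw": 4.2,"grip": -0.4},
  {"x": -0.216,"y": 0.022,"z": 0.11,"yaw": 4.2,"grip": -0.4},
  {"x": -0.25,"y": 0.026,"z": 0.128,"yaw": 4.2,"grip": -0.4},
  {"x": -0.28,"y": 0.027,"z": 0.143,"yaw": 4.2,"grip": -0.4},
])

```text
time: 1.43
ee_pos: [0.4932, -0.0989, 0.25]
tcp_rot: [0.467, -0.467, 0.531, -0.53]
ft_force: [0.6, 0.4, -0.4]
finger_gap: 0.0645
```

Request:
move_arm([
  {"x": -0.012,"y": 0,"z": 0.006,"yaw": 0,"grip": -0.4},
  {"x": -0.02,"y": 0,"z": 0.01,"yaw": 0,"grip": -0.4},
  {"x": -0.02,"y": 0,"z": 0.01,"yaw": 0,"grip": -0.4},
  {"x": -0.02,"y": 0,"z": 0.01,"yaw": 0,"grip": -0.4},
])

```text
time: 1.77
ee_pos: [0.5047, -0.0838, 0.2504]
tcp_rot: [0.466, -0.467, 0.531, -0.531]
ft_force: [-0.1, 0.0, 0.6]
finger_gap: 0.0648
```

```bash
python3 - <<'E'
from h import *
plan(.507,-.0785,.121,-1.702)
a=get_image("side");cv2.imwrite("pics/s1.png",cv2.resize(a[100:320,180:420],None,fx=3,fy=2.7)[:,:,::-1])
E
```

```text
t 1.77 pos [ 0.5047 -0.0838  0.2504] head -1.7 gap 0.0648 | shift mm [ -5.6 129.4   1.7] yaw 0.11 F [-0.1  0.   0.6]
```

View pics/s1.png

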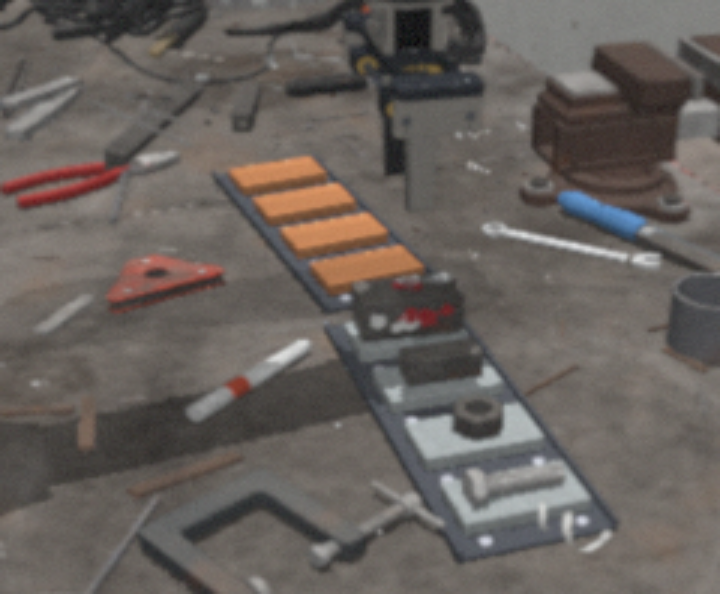

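The side view shows the gripper hovering above the racks with nothing in the way, and the parts sit where predicted (small tube ≈(327,230)). Descending onto the big tube now.

Request:
move_arm([
  {"x": -0.005,"y": 0.02,"z": 0.001,"yaw": 0,"grip": -0.4},
  {"x": -0.0055,"y": 0.045,"z": 0.0015,"yaw": 0,"grip": -0.4},
  {"x": -0.0055,"y": 0.07,"z": 0.0015,"yaw": 0,"grip": -0.4},
  {"x": -0.0055,"y": 0.09,"z": 0.0015,"yaw": 0,"grip": -0.4},
  {"x": -0.0055,"y": 0.108,"z": 0.0015,"yaw": 0,"grip": -0.4},
  {"x": -0.0055,"y": 0.12,"z": 0.0015,"yaw": 0,"grip": -0.4},
  {"x": -0.0055,"y": 0.128,"z": 0.0015,"yaw": 0,"grip": -0.4},
  {"x": -0.0055,"y": 0.129,"z": 0.0015,"yaw": 0,"grip": -0.4},
])

```text
time: 2.48
ee_pos: [0.5064, -0.0786, 0.1206]
tcp_rot: [0.466, -0.467, 0.532, -0.531]
ft_force: [-0.4, 0.2, -0.0]
finger_gap: 0.0646
```

Request:
move_arm([
  {"x": 0,"y": 0,"z": 0,"yaw": 0,"grip": 0.2},
  {"x": 0,"y": 0,"z": 0,"yaw": 0,"grip": 0.4},
  {"x": 0,"y": 0,"z": 0,"yaw": 0,"grip": 0.6},
  {"x": 0,"y": 0,"z": 0,"yaw": 0,"grip": 0.6},
  {"x": 0,"y": 0,"z": 0,"yaw": 0,"grip": 0.6},
  {"x": 0,"y": 0,"z": 0,"yaw": 0,"grip": 0.6},
], grip_force=30)

```text
time: 2.98
ee_pos: [0.5079, -0.0779, 0.1226]
tcp_rot: [-0.467, 0.467, -0.531, 0.532]
ft_force: [0.2, -1.0, 6.6]
finger_gap: 0.0418
```

```bash
python3 - <<'E'
from h import *
plan(.5151,.0423,.25,-1.517)
E
```

```text
t 2.98 pos [ 0.5079 -0.0779  0.1226] head -1.6995 gap 0.0418 | shift mm [-120.1 -127.4   -8.1] yaw -10.45 F [ 0.2 -1.   6.6]
```

Request:
move_arm([
  {"x": 0,"y": -0.01,"z": 0,"yaw": 0,"grip": 0.6},
  {"x": 0,"y": -0.025,"z": 0,"yaw": 0,"grip": 0.6},
  {"x": 0,"y": -0.045,"z": 0,"yaw": 0,"grip": 0.6},
  {"x": 0,"y": -0.065,"z": 0,"yaw": 0,"grip": 0.6},
  {"x": 0,"y": -0.085,"z": 0,"yaw": 0,"grip": 0.6},
  {"x": 0,"y": -0.095,"z": 0,"yaw": 0,"grip": 0.6},
  {"x": 0,"y": -0.1,"z": 0,"yaw": 0,"grip": 0.6},
  {"x": 0,"y": -0.1,"z": 0,"yaw": 0,"grip": 0.6},
])

```text
time: 3.65
ee_pos: [0.5074, -0.0778, 0.2224]
tcp_rot: [-0.467, 0.467, -0.531, 0.532]
ft_force: [-0.0, -0.8, -4.3]
finger_gap: 0.0417
```

Request:
move_arm([
  {"x": -0.012,"y": 0,"z": -0.001,"yaw": -1,"grip": 0.6},
  {"x": -0.03,"y": 0,"z": -0.002,"yaw": -3,"grip": 0.6},
  {"x": -0.055,"y": 0,"z": -0.004,"yaw": -5,"grip": 0.6},
  {"x": -0.08,"y": 0,"z": -0.006,"yaw": -7,"grip": 0.6},
  {"x": -0.1,"y": 0,"z": -0.008,"yaw": -9,"grip": 0.6},
  {"x": -0.113,"y": 0,"z": -0.008,"yaw": -10.5,"grip": 0.6},
  {"x": -0.12,"y": 0,"z": -0.008,"yaw": -10.5,"grip": 0.6},
  {"x": -0.12,"y": 0,"z": -0.008,"yaw": -10.5,"grip": 0.6},
])

```text
time: 4.32
ee_pos: [0.5146, 0.0447, 0.2211]
tcp_rot: [-0.514, 0.514, -0.486, 0.485]
ft_force: [0.1, -0.4, -3.0]
finger_gap: 0.0422
```

```bash
python3 - <<'E'
from h import *
plan(.5151,.0423,.121,-1.517)
a=get_image("side");b=get_image("top")
cv2.imwrite("pics/s2.png",np.hstack([cv2.resize(a[120:320,220:380],(400,500)),cv2.resize(b[140:260,270:366],(400,500))])[:,:,::-1])
E
```

```text
t 4.32 pos [0.5146 0.0447 0.2211] head -1.5127 gap 0.0422 | shift mm [  2.5 100.1   0.5] yaw 0.25 F [ 0.1 -0.4 -3. ]
```

View pics/s2.png

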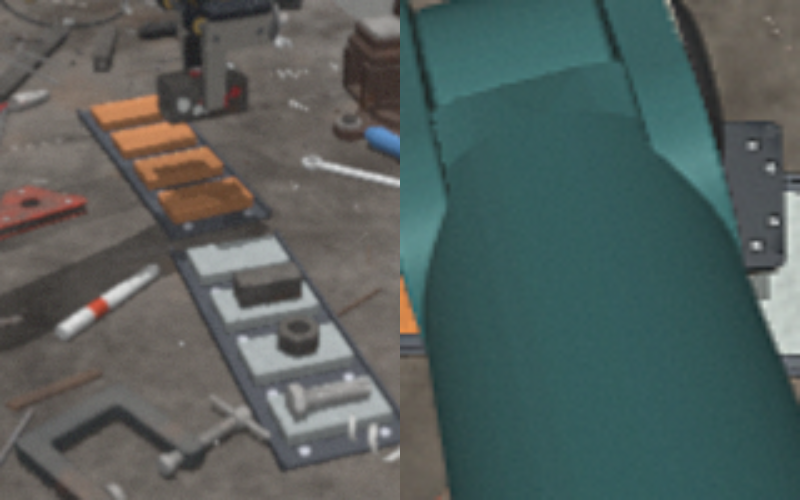

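The big tube is held level and seat 4 below it is free; the arm hides the top view. Lowering it now.

Request:
move_arm([
  {"x": 0.001,"y": 0.012,"z": 0,"yaw": 0.2,"grip": 0.6},
  {"x": 0.002,"y": 0.03,"z": 0.0005,"yaw": 0.2,"grip": 0.6},
  {"x": 0.0025,"y": 0.05,"z": 0.0005,"yaw": 0.2,"grip": 0.6},
  {"x": 0.0025,"y": 0.068,"z": 0.0005,"yaw": 0.2,"grip": 0.6},
  {"x": 0.0025,"y": 0.082,"z": 0.0005,"yaw": 0.2,"grip": 0.6},
  {"x": 0.0025,"y": 0.091,"z": 0.0005,"yaw": 0.2,"grip": 0.6},
  {"x": 0.0025,"y": 0.095,"z": 0.0005,"yaw": 0.2,"grip": 0.6},
  {"x": 0.0025,"y": 0.096,"z": 0.0005,"yaw": 0.2,"grip": 0.6},
])

```text
time: 5.08
ee_pos: [0.5153, 0.039, 0.1251]
tcp_rot: [-0.512, 0.513, -0.488, 0.487]
ft_force: [-0.6, 0.3, -2.4]
finger_gap: 0.0417
```

Request:
move_arm([
  {"x": 0,"y": 0.001,"z": 0,"yaw": 0,"grip": 0.6},
  {"x": 0,"y": 0.0015,"z": 0,"yaw": 0,"grip": 0.6},
  {"x": 0,"y": 0.002,"z": 0,"yaw": 0,"grip": 0.6},
  {"x": 0,"y": 0.0025,"z": 0,"yaw": 0,"grip": 0.6},
  {"x": 0,"y": 0.0025,"z": 0,"yaw": 0,"grip": 0.6},
])

```text
time: 5.5
ee_pos: [0.5156, 0.0399, 0.1235]
tcp_rot: [0.513, -0.512, 0.487, -0.487]
ft_force: [-0.1, -0.1, -3.5]
finger_gap: 0.0418
```

```bash
python3 - <<'E'
from h import *
plan(.5151,.0423,.122,-1.517)
E
```

```text
t 5.5 pos [0.5156 0.0399 0.1235] head -1.5196 gap 0.0418 | shift mm [-2.4  1.5 -0.4] yaw -0.15 F [-0.1 -0.1 -3.5]
```

```bash
cat >> h.py <<'E'
def planm(x,y,z,head,n=6):
    L=[]
    for i in range(n):
        if i: get_image("side")
        s=get_state(); R=rotm(); L.append([*s["ee_pos"],np.arctan2(R[1,0],R[0,0]),s["ft_force"][2]])
    L=np.array(L);m=L.mean(0);h=m[3];d=R.T@(np.array([x,y,z])-m[:3]); e=(head-h+np.pi)%(2*np.pi)-np.pi
    print("t",round(s["time"],2),"pos",m[:3].round(4),"sd",L.std(0)[:4].round(4),"head",h.round(4),"gap",round(float(s["finger_gap"]),4),"| shift mm",(d*1000).round(1),"yaw",round(-np.degrees(e),2),"Fz",m[4].round(1))
E
python3 - <<'E'
from h import *
planm(.5151,.0423,.122,-1.517)
E
```

```text
t 5.75 pos [0.5155 0.0399 0.1234] sd [0.0001 0.     0.0001 0.    ] head -1.5196 gap 0.0415 | shift mm [-2.4  1.4 -0.3] yaw -0.15 Fz -3.5
```

Request:
move_arm([
  {"x": -0.0015,"y": 0,"z": 0,"yaw": 0,"grip": 0.6},
  {"x": -0.0024,"y": 0.001,"z": 0,"yaw": 0,"grip": 0.6},
  {"x": -0.0024,"y": 0.0015,"z": 0,"yaw": 0,"grip": 0.6},
  {"x": -0.0024,"y": 0.0018,"z": 0,"yaw": 0,"grip": 0.6},
  {"x": -0.0024,"y": 0.0018,"z": 0,"yaw": 0,"grip": 0.6},
  {"x": -0.0024,"y": 0.0018,"z": 0,"yaw": 0,"grip": 0.6},
])

```text
time: 6.25
ee_pos: [0.5154, 0.0422, 0.1226]
tcp_rot: [-0.512, 0.513, -0.487, 0.487]
ft_force: [-2.9, -0.7, 9.7]
finger_gap: 0.0421
```

```bash
python3 - <<'E'
from h import *
planm(.5151,.0423,.122,-1.517)
E
```

```text
t 6.5 pos [0.5154 0.0422 0.1226] sd [0. 0. 0. 0.] head -1.5199 gap 0.0423 | shift mm [-0.1  0.6 -0.3] yaw -0.17 Fz 9.6
```

It's seated: contact at about 10 N, position within 0.3 mm. Now release and lift.

Request:
move_arm([
  {"x": 0,"y": 0,"z": 0,"yaw": 0,"grip": 0},
  {"x": 0,"y": 0,"z": 0,"yaw": 0,"grip": -0.3},
  {"x": 0,"y": 0,"z": 0,"yaw": 0,"grip": -0.3},
  {"x": 0,"y": -0.005,"z": 0,"yaw": 0,"grip": -0.3},
  {"x": 0,"y": -0.025,"z": 0,"yaw": 0,"grip": -0.3},
  {"x": 0,"y": -0.055,"z": 0,"yaw": 0,"grip": -0.3},
  {"x": 0,"y": -0.085,"z": 0,"yaw": 0,"grip": -0.3},
  {"x": 0,"y": -0.1,"z": 0,"yaw": 0,"grip": -0.3},
])

```text
time: 7.17
ee_pos: [0.5165, 0.0427, 0.2247]
tcp_rot: [0.514, -0.512, 0.486, -0.488]
ft_force: [0.7, -0.2, -0.1]
finger_gap: 0.0592
```

Request:
move_arm([
  {"x": 0.015,"y": 0,"z": -0.001,"yaw": 1,"grip": -0.2},
  {"x": 0.045,"y": 0,"z": -0.002,"yaw": 2,"grip": -0.2},
  {"x": 0.08,"y": 0,"z": -0.003,"yaw": 3,"grip": -0.2},
  {"x": 0.115,"y": 0,"z": -0.003,"yaw": 4,"grip": -0.2},
  {"x": 0.15,"y": 0,"z": -0.003,"yaw": 5,"grip": -0.2},
  {"x": 0.18,"y": 0,"z": -0.003,"yaw": 5.7,"grip": -0.2},
  {"x": 0.195,"y": 0,"z": -0.003,"yaw": 5.7,"grip": -0.2},
  {"x": 0.2,"y": 0,"z": -0.003,"yaw": 5.7,"grip": -0.2},
])

```text
time: 7.83
ee_pos: [0.5213, -0.1622, 0.2203]
tcp_rot: [0.485, -0.487, 0.514, -0.513]
ft_force: [0.1, -0.3, 0.9]
finger_gap: 0.0552
```

```bash
python3 - <<'E'
from h import *
planm(.503,-.1599,.112,-1.619)
b=get_image("top");a=get_image("side")
cv2.imwrite("pics/s3.png",np.hstack([cv2.resize(a[120:320,220:380],(400,500)),cv2.resize(b[160:240,280:344],(400,500))])[:,:,::-1])
E
```

```text
t 8.08 pos [ 0.5219 -0.1586  0.2206] sd [0.0004 0.0024 0.0003 0.0033] head -1.6209 gap 0.0553 | shift mm [  2.3 108.6 -18.8] yaw -0.11 Fz -0.0
```

View pics/s3.png

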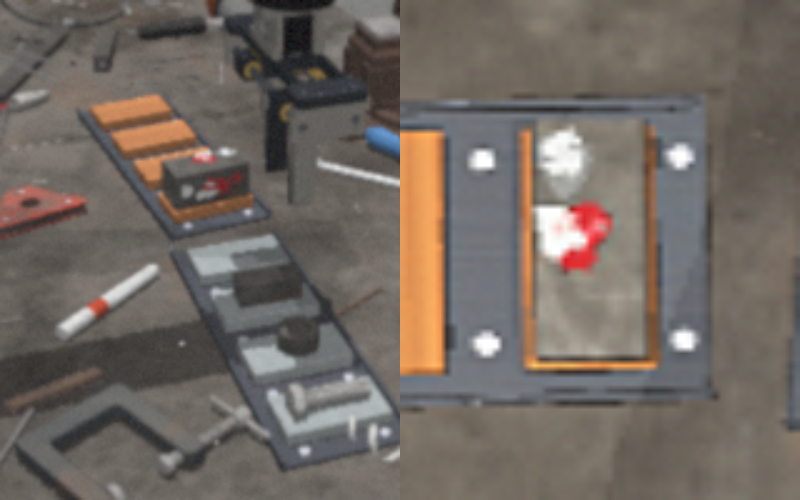

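The big tube sits centred and straight on seat 4 (face centre at crop x≈591, against 590 for the seat). Next is the small tube.

```bash
python3 - <<'E'
from h import *
planm(.503,-.1599,.112,-1.619,2)
E
```

```text
t 8.23 pos [ 0.5226 -0.1561  0.2213] sd [0.     0.0001 0.     0.0001] head -1.6168 gap 0.055 | shift mm [  4.7 109.3 -19.4] yaw 0.13 Fz -0.0
```

Request:
move_arm([
  {"x": 0.0025,"y": 0.005,"z": -0.01,"yaw": 0,"grip": -0.2},
  {"x": 0.0045,"y": 0.02,"z": -0.0195,"yaw": 0,"grip": -0.2},
  {"x": 0.0045,"y": 0.04,"z": -0.0195,"yaw": 0,"grip": -0.2},
  {"x": 0.0045,"y": 0.06,"z": -0.0195,"yaw": 0,"grip": -0.2},
  {"x": 0.0045,"y": 0.08,"z": -0.0195,"yaw": 0,"grip": -0.2},
  {"x": 0.0045,"y": 0.096,"z": -0.0195,"yaw": 0,"grip": -0.2},
  {"x": 0.0045,"y": 0.106,"z": -0.0195,"yaw": 0,"grip": -0.2},
  {"x": 0.0045,"y": 0.109,"z": -0.0195,"yaw": 0,"grip": -0.2},
])

```text
time: 8.9
ee_pos: [0.5014, -0.1607, 0.1107]
tcp_rot: [0.487, -0.488, 0.513, -0.511]
ft_force: [-0.2, 0.1, 0.1]
finger_gap: 0.0553
```

Request:
move_arm([
  {"x": 0,"y": 0,"z": 0,"yaw": 0,"grip": -0.2},
  {"x": 0,"y": 0,"z": 0,"yaw": 0,"grip": 0.2},
  {"x": 0,"y": 0,"z": 0,"yaw": 0,"grip": 0.6},
  {"x": 0,"y": 0,"z": 0,"yaw": 0,"grip": 0.8},
  {"x": 0,"y": 0,"z": 0,"yaw": 0,"grip": 0.8},
  {"x": 0,"y": 0,"z": 0,"yaw": 0,"grip": 0.8},
  {"x": 0,"y": 0,"z": 0,"yaw": 0,"grip": 0.8},
], grip_force=20)

```text
time: 9.48
ee_pos: [0.5031, -0.1613, 0.113]
tcp_rot: [-0.488, 0.488, -0.512, 0.512]
ft_force: [-1.5, 1.2, 4.7]
finger_gap: 0.0254
```

```bash
python3 - <<'E'
from h import *
planm(.5109,.1219,.2,-1.517,3)
E
```

```text
t 9.58 pos [ 0.5031 -0.1612  0.113 ] sd [0. 0. 0. 0.] head -1.6191 gap 0.0255 | shift mm [-283.2  -87.1   -5.8] yaw -5.85 Fz 5.0
```

Request:
move_arm([
  {"x": 0,"y": -0.008,"z": 0,"yaw": 0,"grip": 0.8},
  {"x": 0,"y": -0.025,"z": 0,"yaw": 0,"grip": 0.8},
  {"x": 0,"y": -0.05,"z": 0,"yaw": 0,"grip": 0.8},
  {"x": 0,"y": -0.075,"z": 0,"yaw": 0,"grip": 0.8},
  {"x": -0.01,"y": -0.09,"z": 0,"yaw": 0,"grip": 0.8},
  {"x": -0.03,"y": -0.095,"z": 0,"yaw": 0,"grip": 0.8},
  {"x": -0.06,"y": -0.095,"z": 0,"yaw": 0,"grip": 0.8},
  {"x": -0.09,"y": -0.095,"z": 0,"yaw": 0,"grip": 0.8},
])

```text
time: 10.25
ee_pos: [0.5072, -0.0713, 0.2083]
tcp_rot: [-0.487, 0.487, -0.512, 0.513]
ft_force: [-0.3, -0.7, -1.2]
finger_gap: 0.0257
```

Request:
move_arm([
  {"x": -0.033,"y": 0,"z": -0.001,"yaw": -1,"grip": 0.8},
  {"x": -0.066,"y": 0,"z": -0.002,"yaw": -2,"grip": 0.8},
  {"x": -0.1,"y": 0,"z": -0.004,"yaw": -3,"grip": 0.8},
  {"x": -0.133,"y": 0,"z": -0.005,"yaw": -4,"grip": 0.8},
  {"x": -0.162,"y": 0,"z": -0.006,"yaw": -5,"grip": 0.8},
  {"x": -0.182,"y": 0,"z": -0.006,"yaw": -5.8,"grip": 0.8},
  {"x": -0.193,"y": 0,"z": -0.006,"yaw": -5.8,"grip": 0.8},
  {"x": -0.193,"y": 0,"z": -0.006,"yaw": -5.8,"grip": 0.8},
])

```text
time: 10.92
ee_pos: [0.5102, 0.1243, 0.2076]
tcp_rot: [0.514, -0.514, 0.486, -0.485]
ft_force: [-0.6, 0.1, -0.6]
finger_gap: 0.026
```

Request:
move_arm([
  {"x": 0,"y": 0,"z": 0,"yaw": 0,"grip": 0.8},
  {"x": 0,"y": 0,"z": 0,"yaw": 0,"grip": 0.8},
  {"x": 0,"y": 0,"z": 0,"yaw": 0,"grip": 0.8},
  {"x": 0,"y": 0,"z": 0,"yaw": 0,"grip": 0.8},
])

```text
time: 11.25
ee_pos: [0.5107, 0.1202, 0.2073]
tcp_rot: [-0.512, 0.513, -0.487, 0.487]
ft_force: [1.0, -1.0, -0.6]
finger_gap: 0.0258
```

```bash
python3 - <<'E'
from h import *
planm(.5109,.1219,.1125,-1.517,2)
E
```

```text
t 11.3 pos [0.5106 0.1203 0.2073] sd [0.     0.0002 0.     0.0002] head -1.5202 gap 0.0259 | shift mm [-1.6 94.8  0.3] yaw -0.19 Fz -1.0
```

Request:
move_arm([
  {"x": -0.001,"y": 0.008,"z": 0,"yaw": 0,"grip": 0.8},
  {"x": -0.0015,"y": 0.025,"z": 0,"yaw": -0.2,"grip": 0.8},
  {"x": -0.0015,"y": 0.045,"z": 0,"yaw": -0.2,"grip": 0.8},
  {"x": -0.0015,"y": 0.063,"z": 0,"yaw": -0.2,"grip": 0.8},
  {"x": -0.0015,"y": 0.077,"z": 0,"yaw": -0.2,"grip": 0.8},
  {"x": -0.0015,"y": 0.087,"z": 0,"yaw": -0.2,"grip": 0.8},
  {"x": -0.0015,"y": 0.091,"z": 0,"yaw": -0.2,"grip": 0.8},
  {"x": -0.0015,"y": 0.092,"z": 0,"yaw": -0.2,"grip": 0.8},
])

```text
time: 11.97
ee_pos: [0.51, 0.1231, 0.1144]
tcp_rot: [-0.513, 0.514, -0.486, 0.485]
ft_force: [-0.3, -0.1, -0.1]
finger_gap: 0.0258
```

Request:
move_arm([
  {"x": 0,"y": 0.001,"z": 0,"yaw": 0,"grip": 0.8},
  {"x": 0,"y": 0.002,"z": 0,"yaw": 0,"grip": 0.8},
  {"x": 0,"y": 0.0025,"z": 0,"yaw": 0,"grip": 0.8},
  {"x": 0,"y": 0.0025,"z": 0,"yaw": 0,"grip": 0.8},
  {"x": 0,"y": 0.0025,"z": 0,"yaw": 0,"grip": 0.8},
])

```text
time: 12.38
ee_pos: [0.5107, 0.1233, 0.1133]
tcp_rot: [0.514, -0.514, 0.486, -0.486]
ft_force: [-1.3, 1.3, -0.2]
finger_gap: 0.0258
```

```bash
python3 - <<'E'
from h import *
planm(.5109,.1219,.1125,-1.517,2)
E
```

```text
t 12.43 pos [0.5106 0.1233 0.1133] sd [0. 0. 0. 0.] head -1.5145 gap 0.0258 | shift mm [1.4 0.8 0.2] yaw 0.14 Fz -0.5
```

Request:
move_arm([
  {"x": 0.0014,"y": 0,"z": 0,"yaw": 0,"grip": 0.8},
  {"x": 0.0014,"y": 0.0005,"z": 0,"yaw": 0,"grip": 0.8},
  {"x": 0.0014,"y": 0.001,"z": 0,"yaw": 0,"grip": 0.8},
  {"x": 0.0014,"y": 0.0014,"z": 0,"yaw": 0,"grip": 0.8},
  {"x": 0.0014,"y": 0.0014,"z": 0,"yaw": 0,"grip": 0.8},
  {"x": 0.0014,"y": 0.0014,"z": 0,"yaw": 0,"grip": 0.8},
])

```text
time: 12.93
ee_pos: [0.5107, 0.1217, 0.1129]
tcp_rot: [-0.514, 0.514, -0.485, 0.486]
ft_force: [-5.5, -0.7, 13.6]
finger_gap: 0.0258
```

```bash
python3 - <<'E'
from h import *
planm(.5109,.1219,.1125,-1.517,2)
E
```

```text
t 12.98 pos [0.5107 0.1217 0.1129] sd [0. 0. 0. 0.] head -1.5145 gap 0.0259 | shift mm [-0.1  0.4  0.2] yaw 0.14 Fz 13.5
```

Request:
move_arm([
  {"x": 0,"y": 0,"z": 0,"yaw": 0,"grip": 0.2},
  {"x": 0,"y": 0,"z": 0,"yaw": 0,"grip": -0.05},
  {"x": 0,"y": 0,"z": 0,"yaw": 0,"grip": -0.05},
  {"x": 0,"y": -0.005,"z": 0,"yaw": 0,"grip": -0.05},
  {"x": 0,"y": -0.025,"z": 0,"yaw": 0,"grip": -0.05},
  {"x": 0,"y": -0.055,"z": 0,"yaw": 0,"grip": -0.05},
  {"x": 0,"y": -0.085,"z": 0,"yaw": 0,"grip": -0.05},
  {"x": 0,"y": -0.11,"z": 0,"yaw": 0,"grip": -0.05},
])

```text
time: 13.65
ee_pos: [0.5106, 0.122, 0.2233]
tcp_rot: [0.514, -0.514, 0.486, -0.486]
ft_force: [-0.4, -0.5, 0.2]
finger_gap: 0.0484
```

Request:
move_arm([
  {"x": 0.015,"y": 0,"z": -0.001,"yaw": 0,"grip": -0.25},
  {"x": 0.045,"y": 0,"z": -0.004,"yaw": 0.5,"grip": -0.25},
  {"x": 0.08,"y": 0,"z": -0.007,"yaw": 1,"grip": -0.25},
  {"x": 0.115,"y": 0,"z": -0.01,"yaw": 1.5,"grip": -0.25},
  {"x": 0.15,"y": 0,"z": -0.013,"yaw": 2,"grip": -0.25},
  {"x": 0.185,"y": 0,"z": -0.016,"yaw": 2.4,"grip": -0.25},
  {"x": 0.22,"y": 0,"z": -0.019,"yaw": 2.4,"grip": -0.25},
  {"x": 0.255,"y": 0,"z": -0.022,"yaw": 2.4,"grip": -0.25},
])

```text
time: 14.32
ee_pos: [0.5026, -0.1356, 0.2218]
tcp_rot: [0.504, -0.504, 0.496, -0.496]
ft_force: [0.4, -0.7, -1.3]
finger_gap: 0.0574
```

Request:
move_arm([
  {"x": 0.035,"y": 0,"z": -0.003,"yaw": 0,"grip": -0.25},
  {"x": 0.065,"y": 0,"z": -0.005,"yaw": 0,"grip": -0.25},
  {"x": 0.09,"y": 0,"z": -0.006,"yaw": 0,"grip": -0.25},
  {"x": 0.103,"y": 0,"z": -0.006,"yaw": 0,"grip": -0.25},
  {"x": 0.103,"y": 0,"z": -0.006,"yaw": 0,"grip": -0.25},
  {"x": 0.103,"y": 0,"z": -0.006,"yaw": 0,"grip": -0.25},
  {"x": 0.103,"y": 0,"z": -0.006,"yaw": 0,"grip": -0.25},
  {"x": 0.103,"y": 0,"z": -0.006,"yaw": 0,"grip": -0.25},
])

```text
time: 14.98
ee_pos: [0.4988, -0.2348, 0.2215]
tcp_rot: [0.505, -0.504, 0.496, -0.495]
ft_force: [-0.1, 0.6, 0.7]
finger_gap: 0.0574
```

```bash
python3 - <<'E'
from h import *
planm(.4993,-.237,.112,-1.556,2)
b=get_image("top");a=get_image("side")
cv2.imwrite("pics/s4.png",np.hstack([cv2.resize(a[120:320,220:380],(400,500)),cv2.resize(b[160:240,265:329],(400,500))])[:,:,::-1])
E
```

```text
t 15.03 pos [ 0.4988 -0.2349  0.2215] sd [0.     0.0001 0.     0.0001] head -1.5532 gap 0.0577 | shift mm [  2.2 109.5   0.4] yaw 0.16 Fz 0.5
```

View pics/s4.png

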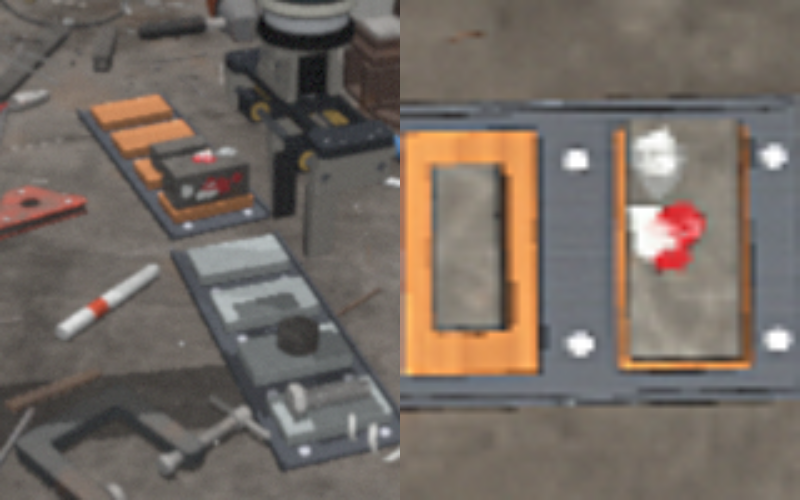

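The small tube is centred and straight on seat 3. Next is the nut.

Request:
move_arm([
  {"x": 0.002,"y": 0.008,"z": 0,"yaw": 0,"grip": -0.25},
  {"x": 0.002,"y": 0.025,"z": 0,"yaw": 0,"grip": -0.25},
  {"x": 0.002,"y": 0.045,"z": 0.0005,"yaw": 0,"grip": -0.25},
  {"x": 0.002,"y": 0.065,"z": 0.0005,"yaw": 0,"grip": -0.25},
  {"x": 0.002,"y": 0.083,"z": 0.0005,"yaw": 0,"grip": -0.25},
  {"x": 0.002,"y": 0.098,"z": 0.0005,"yaw": 0,"grip": -0.25},
  {"x": 0.002,"y": 0.107,"z": 0.0005,"yaw": 0,"grip": -0.25},
  {"x": 0.002,"y": 0.1095,"z": 0.0005,"yaw": 0,"grip": -0.25},
])

```text
time: 15.8
ee_pos: [0.498, -0.2385, 0.11]
tcp_rot: [-0.503, 0.504, -0.497, 0.495]
ft_force: [-1.0, 0.9, 0.3]
finger_gap: 0.0575
```

Request:
move_arm([
  {"x": 0,"y": 0,"z": 0,"yaw": 0,"grip": -0.25},
  {"x": 0,"y": 0,"z": 0,"yaw": 0,"grip": 0},
  {"x": 0,"y": 0,"z": 0,"yaw": 0,"grip": 0.3},
  {"x": 0,"y": 0,"z": 0,"yaw": 0,"grip": 0.6},
  {"x": 0,"y": 0,"z": 0,"yaw": 0,"grip": 0.6},
  {"x": 0,"y": 0,"z": 0,"yaw": 0,"grip": 0.6},
  {"x": 0,"y": 0,"z": 0,"yaw": 0,"grip": 0.6},
], grip_force=20)

```text
time: 16.38
ee_pos: [0.4994, -0.2392, 0.1128]
tcp_rot: [0.504, -0.503, 0.496, -0.497]
ft_force: [-1.0, 0.6, 6.0]
finger_gap: 0.0352
```

```bash
python3 - <<'E'
from h import *
planm(.5061,.202,.2,-1.517,3)
E
```

```text
t 16.48 pos [ 0.4994 -0.2392  0.1128] sd [0.     0.     0.     0.0001] head -1.5563 gap 0.035 | shift mm [-441.   -87.4   13.2] yaw -2.25 Fz 5.8
```

Request:
move_arm([
  {"x": 0,"y": -0.008,"z": 0,"yaw": 0,"grip": 0.6},
  {"x": 0,"y": -0.025,"z": 0,"yaw": 0,"grip": 0.6},
  {"x": 0,"y": -0.05,"z": 0,"yaw": 0,"grip": 0.6},
  {"x": 0,"y": -0.075,"z": 0,"yaw": 0,"grip": 0.6},
  {"x": -0.01,"y": -0.09,"z": 0,"yaw": 0,"grip": 0.6},
  {"x": -0.03,"y": -0.095,"z": 0.001,"yaw": 0,"grip": 0.6},
  {"x": -0.06,"y": -0.095,"z": 0.002,"yaw": 0,"grip": 0.6},
  {"x": -0.09,"y": -0.095,"z": 0.003,"yaw": 0,"grip": 0.6},
])

```text
time: 17.15
ee_pos: [0.5005, -0.1489, 0.2079]
tcp_rot: [0.503, -0.503, 0.496, -0.497]
ft_force: [0.1, 0.9, -1.7]
finger_gap: 0.0352
```

Request:
move_arm([
  {"x": -0.034,"y": 0,"z": 0.001,"yaw": 0,"grip": 0.6},
  {"x": -0.068,"y": 0,"z": 0.002,"yaw": -0.5,"grip": 0.6},
  {"x": -0.102,"y": 0,"z": 0.003,"yaw": -1,"grip": 0.6},
  {"x": -0.136,"y": 0,"z": 0.004,"yaw": -1.5,"grip": 0.6},
  {"x": -0.17,"y": 0,"z": 0.005,"yaw": -2,"grip": 0.6},
  {"x": -0.204,"y": 0,"z": 0.006,"yaw": -2.2,"grip": 0.6},
  {"x": -0.238,"y": 0,"z": 0.007,"yaw": -2.2,"grip": 0.6},
  {"x": -0.27,"y": 0,"z": 0.008,"yaw": -2.2,"grip": 0.6},
])

```text
time: 17.82
ee_pos: [0.5042, 0.1229, 0.2073]
tcp_rot: [-0.513, 0.513, -0.486, 0.487]
ft_force: [0.9, -0.3, -1.1]
finger_gap: 0.0355
```

Request:
move_arm([
  {"x": -0.03,"y": 0,"z": 0.001,"yaw": 0,"grip": 0.6},
  {"x": -0.055,"y": 0,"z": 0,"yaw": 0,"grip": 0.6},
  {"x": -0.073,"y": 0,"z": -0.001,"yaw": 0,"grip": 0.6},
  {"x": -0.081,"y": 0,"z": -0.001,"yaw": 0,"grip": 0.6},
  {"x": -0.081,"y": 0,"z": -0.001,"yaw": 0,"grip": 0.6},
  {"x": -0.081,"y": 0,"z": -0.001,"yaw": 0,"grip": 0.6},
  {"x": -0.081,"y": 0,"z": -0.001,"yaw": 0,"grip": 0.6},
  {"x": -0.081,"y": 0,"z": -0.001,"yaw": 0,"grip": 0.6},
])

```text
time: 18.48
ee_pos: [0.4998, 0.2001, 0.2069]
tcp_rot: [-0.512, 0.513, -0.487, 0.487]
ft_force: [-0.3, 0.2, -0.3]
finger_gap: 0.0349
```

```bash
python3 - <<'E'
from h import *
planm(.5061,.202,.1125,-1.517,2)
E
```

```text
t 18.53 pos [0.4998 0.2002 0.2069] sd [0.     0.0001 0.     0.0001] head -1.5205 gap 0.0354 | shift mm [-1.6 94.4  6.4] yaw -0.2 Fz -0.6
```

Request:
move_arm([
  {"x": -0.001,"y": 0.008,"z": 0.0035,"yaw": 0,"grip": 0.6},
  {"x": -0.0015,"y": 0.025,"z": 0.0065,"yaw": -0.2,"grip": 0.6},
  {"x": -0.0015,"y": 0.045,"z": 0.0065,"yaw": -0.2,"grip": 0.6},
  {"x": -0.0015,"y": 0.063,"z": 0.0065,"yaw": -0.2,"grip": 0.6},
  {"x": -0.0015,"y": 0.077,"z": 0.0065,"yaw": -0.2,"grip": 0.6},
  {"x": -0.0015,"y": 0.087,"z": 0.0065,"yaw": -0.2,"grip": 0.6},
  {"x": -0.0015,"y": 0.091,"z": 0.0065,"yaw": -0.2,"grip": 0.6},
  {"x": -0.0015,"y": 0.092,"z": 0.0065,"yaw": -0.2,"grip": 0.6},
])

```text
time: 19.2
ee_pos: [0.5056, 0.2034, 0.114]
tcp_rot: [-0.513, 0.514, -0.486, 0.486]
ft_force: [0.1, -0.4, -0.6]
finger_gap: 0.0351
```

Request:
move_arm([
  {"x": 0,"y": 0.001,"z": 0,"yaw": 0,"grip": 0.6},
  {"x": 0,"y": 0.0015,"z": 0,"yaw": 0,"grip": 0.6},
  {"x": 0,"y": 0.0015,"z": 0,"yaw": 0,"grip": 0.6},
  {"x": 0,"y": 0.0015,"z": 0,"yaw": 0,"grip": 0.6},
  {"x": 0,"y": 0.0015,"z": 0,"yaw": 0,"grip": 0.6},
])

```text
time: 19.62
ee_pos: [0.5061, 0.2038, 0.114]
tcp_rot: [0.514, -0.514, 0.486, -0.486]
ft_force: [0.2, 0.8, -1.5]
finger_gap: 0.0353
```

```bash
python3 - <<'E'
from h import *
planm(.5061,.202,.1125,-1.517,2)
E
```

```text
t 19.67 pos [0.5061 0.2038 0.1139] sd [0. 0. 0. 0.] head -1.5145 gap 0.0354 | shift mm [ 1.8  1.4 -0.1] yaw 0.14 Fz -0.9
```

Request:
move_arm([
  {"x": 0.0018,"y": 0,"z": 0,"yaw": 0,"grip": 0.6},
  {"x": 0.0018,"y": 0.001,"z": 0,"yaw": 0,"grip": 0.6},
  {"x": 0.0018,"y": 0.0015,"z": 0,"yaw": 0,"grip": 0.6},
  {"x": 0.0018,"y": 0.002,"z": 0,"yaw": 0,"grip": 0.6},
  {"x": 0.0018,"y": 0.002,"z": 0,"yaw": 0,"grip": 0.6},
  {"x": 0.0018,"y": 0.002,"z": 0,"yaw": 0,"grip": 0.6},
])

```text
time: 20.17
ee_pos: [0.5061, 0.2017, 0.1128]
tcp_rot: [-0.514, 0.514, -0.485, 0.486]
ft_force: [-3.9, -2.2, 11.0]
finger_gap: 0.035
```

```bash
python3 - <<'E'
from h import *
planm(.5061,.202,.1125,-1.517,2)
E
```

```text
t 20.22 pos [0.5062 0.2017 0.1128] sd [0. 0. 0. 0.] head -1.5147 gap 0.0349 | shift mm [-0.3  0.3 -0. ] yaw 0.13 Fz 11.2
```

Request:
move_arm([
  {"x": 0,"y": 0,"z": 0,"yaw": 0,"grip": 0.1},
  {"x": 0,"y": 0,"z": 0,"yaw": 0,"grip": -0.2},
  {"x": 0,"y": 0,"z": 0,"yaw": 0,"grip": -0.2},
  {"x": 0,"y": -0.005,"z": 0,"yaw": 0,"grip": -0.2},
  {"x": 0,"y": -0.025,"z": 0,"yaw": 0,"grip": -0.2},
  {"x": 0,"y": -0.055,"z": 0,"yaw": 0,"grip": -0.2},
  {"x": 0,"y": -0.085,"z": 0,"yaw": 0,"grip": -0.2},
  {"x": 0,"y": -0.11,"z": 0,"yaw": 0,"grip": -0.2},
])

```text
time: 20.88
ee_pos: [0.506, 0.2022, 0.2233]
tcp_rot: [0.514, -0.514, 0.486, -0.486]
ft_force: [0.3, -0.1, 0.2]
finger_gap: 0.0553
```

Request:
move_arm([
  {"x": 0.015,"y": 0,"z": -0.001,"yaw": 0,"grip": 0},
  {"x": 0.045,"y": 0,"z": -0.004,"yaw": 0.5,"grip": 0},
  {"x": 0.08,"y": 0,"z": -0.007,"yaw": 1,"grip": 0},
  {"x": 0.115,"y": 0,"z": -0.01,"yaw": 1.5,"grip": 0},
  {"x": 0.15,"y": 0,"z": -0.013,"yaw": 2,"grip": 0},
  {"x": 0.185,"y": 0,"z": -0.016,"yaw": 2.5,"grip": 0},
  {"x": 0.22,"y": 0,"z": -0.019,"yaw": 3,"grip": 0},
  {"x": 0.255,"y": 0,"z": -0.022,"yaw": 3.4,"grip": 0},
])

```text
time: 21.55
ee_pos: [0.498, -0.0555, 0.2218]
tcp_rot: [-0.499, 0.499, -0.501, 0.501]
ft_force: [0.6, 0.7, -0.1]
finger_gap: 0.0459
```

Request:
move_arm([
  {"x": 0.035,"y": 0,"z": -0.001,"yaw": 0.5,"grip": 0},
  {"x": 0.07,"y": 0,"z": -0.002,"yaw": 1,"grip": 0},
  {"x": 0.105,"y": 0,"z": -0.003,"yaw": 1.5,"grip": 0},
  {"x": 0.14,"y": 0,"z": -0.004,"yaw": 2,"grip": 0},
  {"x": 0.175,"y": 0,"z": -0.005,"yaw": 2,"grip": 0},
  {"x": 0.21,"y": 0,"z": -0.006,"yaw": 2,"grip": 0},
  {"x": 0.24,"y": 0,"z": -0.006,"yaw": 2,"grip": 0},
  {"x": 0.26,"y": 0,"z": -0.006,"yaw": 2,"grip": 0},
])

```text
time: 22.22
ee_pos: [0.4906, -0.3176, 0.2217]
tcp_rot: [-0.489, 0.49, -0.51, 0.511]
ft_force: [0.1, -0.6, -0.3]
finger_gap: 0.0459
```

Request:
move_arm([
  {"x": 0.005,"y": 0,"z": 0,"yaw": 0,"grip": 0},
  {"x": 0.005,"y": 0,"z": 0,"yaw": 0,"grip": 0},
  {"x": 0.005,"y": 0,"z": 0,"yaw": 0,"grip": 0},
  {"x": 0.005,"y": 0,"z": 0,"yaw": 0,"grip": 0},
])

```text
time: 22.55
ee_pos: [0.4919, -0.3167, 0.2214]
tcp_rot: [0.491, -0.491, 0.509, -0.508]
ft_force: [-0.5, -0.2, -0.6]
finger_gap: 0.0459
```

```bash
python3 - <<'E'
from h import *
planm(.4908,-.3201,.112,-1.609,2)
b=get_image("top");a=get_image("side")
cv2.imwrite("pics/s5.png",np.hstack([cv2.resize(a[120:320,220:380],(400,500)),cv2.resize(b[160:240,225:289],(400,500))])[:,:,::-1])
E
```

```text
t 22.6 pos [ 0.4919 -0.3167  0.2215] sd [0.     0.     0.     0.0001] head -1.6058 gap 0.0462 | shift mm [  3.5 109.5  -1. ] yaw 0.18 Fz -0.3
```

View pics/s5.png

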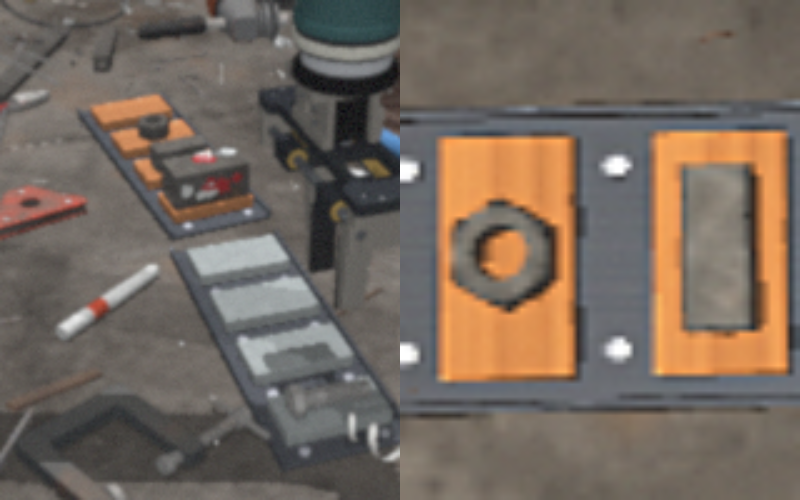

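The nut is centred on seat 2 with its flats facing along the row. Next is the bolt.

Request:
move_arm([
  {"x": 0.002,"y": 0.008,"z": -0.001,"yaw": 0,"grip": 0},
  {"x": 0.0035,"y": 0.025,"z": -0.001,"yaw": 0.2,"grip": 0},
  {"x": 0.0035,"y": 0.045,"z": -0.001,"yaw": 0.2,"grip": 0},
  {"x": 0.0035,"y": 0.065,"z": -0.001,"yaw": 0.2,"grip": 0},
  {"x": 0.0035,"y": 0.083,"z": -0.001,"yaw": 0.2,"grip": 0},
  {"x": 0.0035,"y": 0.098,"z": -0.001,"yaw": 0.2,"grip": 0},
  {"x": 0.0035,"y": 0.107,"z": -0.001,"yaw": 0.2,"grip": 0},
  {"x": 0.0035,"y": 0.11,"z": -0.001,"yaw": 0.2,"grip": 0},
])

```text
time: 23.37
ee_pos: [0.4894, -0.3216, 0.1096]
tcp_rot: [0.489, -0.49, 0.511, -0.509]
ft_force: [-0.6, 0.9, 0.5]
finger_gap: 0.0461
```

Request:
move_arm([
  {"x": 0,"y": 0,"z": 0,"yaw": 0,"grip": 0},
  {"x": 0,"y": 0,"z": 0,"yaw": 0,"grip": 0},
  {"x": 0,"y": 0,"z": 0,"yaw": 0,"grip": 0},
  {"x": 0,"y": 0,"z": 0,"yaw": 0,"grip": 0},
])

```text
time: 23.7
ee_pos: [0.4908, -0.3226, 0.1125]
tcp_rot: [-0.49, 0.489, -0.51, 0.511]
ft_force: [0.7, -0.4, -0.2]
finger_gap: 0.0461
```

```bash
python3 - <<'E'
from h import *
planm(.4908,-.3201,.112,-1.609,2)
E
```

```text
t 23.75 pos [ 0.4907 -0.3226  0.1124] sd [0.     0.     0.0001 0.    ] head -1.6122 gap 0.0458 | shift mm [-2.5  0.4 -0. ] yaw -0.18 Fz 0.5
```

Request:
move_arm([
  {"x": -0.0025,"y": 0.001,"z": 0,"yaw": 0,"grip": 0},
  {"x": -0.0025,"y": 0.001,"z": 0,"yaw": 0,"grip": 0.2},
  {"x": -0.0025,"y": 0.001,"z": 0,"yaw": 0,"grip": 0.5},
  {"x": -0.0025,"y": 0.001,"z": 0,"yaw": 0,"grip": 0.75},
  {"x": -0.0025,"y": 0.001,"z": 0,"yaw": 0,"grip": 0.9},
  {"x": -0.0025,"y": 0.001,"z": 0,"yaw": 0,"grip": 0.9},
  {"x": -0.0025,"y": 0.001,"z": 0,"yaw": 0,"grip": 0.9},
  {"x": -0.0025,"y": 0.001,"z": 0,"yaw": 0,"grip": 0.9},
], grip_force=30)

```text
time: 24.42
ee_pos: [0.4904, -0.32, 0.1105]
tcp_rot: [-0.489, 0.49, -0.51, 0.51]
ft_force: [-0.5, -0.7, 1.0]
finger_gap: 0.0153
```

```bash
python3 - <<'E'
from h import *
planm(.5023,.2809,.2,-1.517,2)
E
```

```text
t 24.47 pos [ 0.4904 -0.32    0.1105] sd [0. 0. 0. 0.] head -1.6124 gap 0.0148 | shift mm [-600.9  -89.6  -13. ] yaw -5.46 Fz 0.8
```

Request:
move_arm([
  {"x": 0,"y": -0.008,"z": 0,"yaw": 0,"grip": 0.9},
  {"x": 0,"y": -0.025,"z": 0,"yaw": 0,"grip": 0.9},
  {"x": 0,"y": -0.05,"z": 0,"yaw": 0,"grip": 0.9},
  {"x": 0,"y": -0.075,"z": 0,"yaw": 0,"grip": 0.9},
  {"x": -0.01,"y": -0.09,"z": 0,"yaw": 0,"grip": 0.9},
  {"x": -0.03,"y": -0.095,"z": 0,"yaw": 0,"grip": 0.9},
  {"x": -0.06,"y": -0.095,"z": 0,"yaw": 0,"grip": 0.9},
  {"x": -0.09,"y": -0.095,"z": 0,"yaw": 0,"grip": 0.9},
])

```text
time: 25.13
ee_pos: [0.4939, -0.2296, 0.2065]
tcp_rot: [-0.489, 0.489, -0.51, 0.511]
ft_force: [1.6, 0.8, -2.0]
finger_gap: 0.015
```

Request:
move_arm([
  {"x": -0.034,"y": 0,"z": -0.001,"yaw": -0.5,"grip": 0.9},
  {"x": -0.068,"y": 0,"z": -0.002,"yaw": -1,"grip": 0.9},
  {"x": -0.102,"y": 0,"z": -0.003,"yaw": -1.5,"grip": 0.9},
  {"x": -0.136,"y": 0,"z": -0.004,"yaw": -2,"grip": 0.9},
  {"x": -0.17,"y": 0,"z": -0.005,"yaw": -2.5,"grip": 0.9},
  {"x": -0.204,"y": 0,"z": -0.006,"yaw": -3,"grip": 0.9},
  {"x": -0.238,"y": 0,"z": -0.007,"yaw": -3,"grip": 0.9},
  {"x": -0.27,"y": 0,"z": -0.008,"yaw": -3,"grip": 0.9},
])

```text
time: 25.8
ee_pos: [0.4968, 0.0422, 0.2059]
tcp_rot: [0.503, -0.503, 0.497, -0.497]
ft_force: [0.0, -0.5, -1.0]
finger_gap: 0.015
```

Request:
move_arm([
  {"x": -0.034,"y": 0,"z": 0,"yaw": -0.5,"grip": 0.9},
  {"x": -0.068,"y": 0,"z": 0.001,"yaw": -1,"grip": 0.9},
  {"x": -0.102,"y": 0,"z": 0.002,"yaw": -1.5,"grip": 0.9},
  {"x": -0.136,"y": 0,"z": 0.003,"yaw": -2,"grip": 0.9},
  {"x": -0.17,"y": 0,"z": 0.005,"yaw": -2.4,"grip": 0.9},
  {"x": -0.202,"y": 0,"z": 0.007,"yaw": -2.4,"grip": 0.9},
  {"x": -0.227,"y": 0,"z": 0.008,"yaw": -2.4,"grip": 0.9},
  {"x": -0.24,"y": 0,"z": 0.008,"yaw": -2.4,"grip": 0.9},
])

```text
time: 26.47
ee_pos: [0.5017, 0.2842, 0.2059]
tcp_rot: [0.515, -0.513, 0.486, -0.485]
ft_force: [-0.1, 0.7, -1.7]
finger_gap: 0.0148
```

Request:
move_arm([
  {"x": 0,"y": 0,"z": 0,"yaw": 0,"grip": 0.9},
  {"x": 0,"y": 0,"z": 0,"yaw": 0,"grip": 0.9},
  {"x": 0,"y": 0,"z": 0,"yaw": 0,"grip": 0.9},
  {"x": 0,"y": 0,"z": 0,"yaw": 0,"grip": 0.9},
])

```text
time: 26.8
ee_pos: [0.5031, 0.278, 0.2054]
tcp_rot: [-0.512, 0.513, -0.487, 0.488]
ft_force: [0.1, -0.6, -1.1]
finger_gap: 0.0152
```

```bash
python3 - <<'E'
from h import *
planm(.5023,.2809,.111,-1.517,2)
a=get_image("side")
cv2.imwrite("pics/s6.png",cv2.resize(a[60:220,180:340],None,fx=3.7,fy=3.7)[:,:,::-1])
E
```

```text
t 26.85 pos [0.5031 0.2781 0.2054] sd [0.     0.0001 0.     0.0001] head -1.5207 gap 0.0152 | shift mm [-2.9 94.4 -0.6] yaw -0.21 Fz -0.8
```

View pics/s6.png

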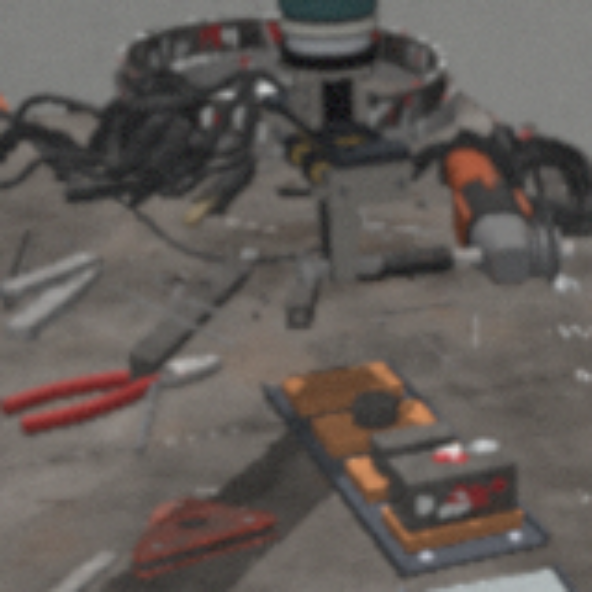

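The bolt is held level with its head on the robot's side, over seat 1. Lowering it.

Request:
move_arm([
  {"x": -0.001,"y": 0.008,"z": 0,"yaw": 0,"grip": 0.9},
  {"x": -0.0012,"y": 0.025,"z": -0.0005,"yaw": -0.2,"grip": 0.9},
  {"x": -0.0012,"y": 0.045,"z": -0.0005,"yaw": -0.2,"grip": 0.9},
  {"x": -0.0012,"y": 0.063,"z": -0.0005,"yaw": -0.2,"grip": 0.9},
  {"x": -0.0012,"y": 0.077,"z": -0.0005,"yaw": -0.2,"grip": 0.9},
  {"x": -0.0012,"y": 0.087,"z": -0.0005,"yaw": -0.2,"grip": 0.9},
  {"x": -0.0012,"y": 0.091,"z": -0.0005,"yaw": -0.2,"grip": 0.9},
  {"x": -0.0012,"y": 0.092,"z": -0.0005,"yaw": -0.2,"grip": 0.9},
])

```text
time: 27.57
ee_pos: [0.5018, 0.2811, 0.1125]
tcp_rot: [-0.513, 0.514, -0.486, 0.486]
ft_force: [0.2, 0.7, -1.5]
finger_gap: 0.0149
```

Request:
move_arm([
  {"x": 0,"y": 0.0005,"z": 0,"yaw": 0,"grip": 0.9},
  {"x": 0,"y": 0.0005,"z": 0,"yaw": 0,"grip": 0.9},
  {"x": 0,"y": 0.0005,"z": 0,"yaw": 0,"grip": 0.9},
  {"x": 0,"y": 0.0005,"z": 0,"yaw": 0,"grip": 0.9},
  {"x": 0,"y": 0.0005,"z": 0,"yaw": 0,"grip": 0.9},
])

```text
time: 27.98
ee_pos: [0.5023, 0.2816, 0.1135]
tcp_rot: [0.514, -0.514, 0.486, -0.486]
ft_force: [0.3, -0.4, -0.7]
finger_gap: 0.015
```

```bash
python3 - <<'E'
from h import *
planm(.5023,.2809,.111,-1.517,2)
E
```

```text
t 28.03 pos [0.5023 0.2816 0.1135] sd [0.     0.     0.0001 0.    ] head -1.5145 gap 0.0152 | shift mm [ 0.7  2.5 -0. ] yaw 0.14 Fz -0.8
```

Request:
move_arm([
  {"x": 0.0007,"y": 0.0005,"z": 0,"yaw": 0,"grip": 0.9},
  {"x": 0.0007,"y": 0.001,"z": 0,"yaw": 0,"grip": 0.9},
  {"x": 0.0007,"y": 0.0015,"z": 0,"yaw": 0,"grip": 0.9},
  {"x": 0.0007,"y": 0.002,"z": 0,"yaw": 0,"grip": 0.9},
  {"x": 0.0007,"y": 0.0025,"z": 0,"yaw": 0,"grip": 0.9},
  {"x": 0.0007,"y": 0.0025,"z": 0,"yaw": 0,"grip": 0.9},
  {"x": 0.0007,"y": 0.0025,"z": 0,"yaw": 0,"grip": 0.9},
])

```text
time: 28.62
ee_pos: [0.5021, 0.2808, 0.1105]
tcp_rot: [-0.514, 0.514, -0.486, 0.486]
ft_force: [-0.6, 0.0, 0.9]
finger_gap: 0.0152
```

```bash
python3 - <<'E'
from h import *
planm(.5023,.2809,.111,-1.517,2)
E
```

```text
t 28.67 pos [0.5021 0.2808 0.1105] sd [0. 0. 0. 0.] head -1.5144 gap 0.015 | shift mm [-0.1 -0.5  0.2] yaw 0.15 Fz 0.6
```

The bolt's weight is on the seat. Release and retreat.

Request:
move_arm([
  {"x": 0,"y": 0,"z": 0,"yaw": 0,"grip": 0.5},
  {"x": 0,"y": 0,"z": 0,"yaw": 0,"grip": 0.1},
  {"x": 0,"y": 0,"z": 0,"yaw": 0,"grip": 0.1},
  {"x": 0,"y": -0.005,"z": 0,"yaw": 0,"grip": 0.1},
  {"x": 0,"y": -0.025,"z": 0,"yaw": 0,"grip": 0.1},
  {"x": 0,"y": -0.055,"z": 0,"yaw": 0,"grip": 0.1},
  {"x": 0,"y": -0.085,"z": 0,"yaw": 0,"grip": 0.1},
  {"x": 0,"y": -0.12,"z": 0,"yaw": 0,"grip": 0.1},
])

```text
time: 29.33
ee_pos: [0.5014, 0.2805, 0.2312]
tcp_rot: [-0.513, 0.515, -0.486, 0.485]
ft_force: [1.0, 0.2, -0.2]
finger_gap: 0.0416
```

Request:
move_arm([
  {"x": 0.015,"y": 0,"z": -0.001,"yaw": 0,"grip": 0},
  {"x": 0.045,"y": 0,"z": -0.004,"yaw": 0,"grip": 0},
  {"x": 0.08,"y": 0,"z": -0.007,"yaw": 0,"grip": 0},
  {"x": 0.115,"y": 0,"z": -0.01,"yaw": 0,"grip": 0},
  {"x": 0.15,"y": 0,"z": -0.013,"yaw": 0,"grip": 0},
  {"x": 0.185,"y": 0,"z": -0.016,"yaw": 0,"grip": 0},
  {"x": 0.22,"y": 0,"z": -0.019,"yaw": 0,"grip": 0},
  {"x": 0.255,"y": 0,"z": -0.022,"yaw": 0,"grip": 0},
])

```text
time: 30.0
ee_pos: [0.4942, 0.0232, 0.2309]
tcp_rot: [0.514, -0.514, 0.485, -0.486]
ft_force: [0.5, -0.2, 0.5]
finger_gap: 0.0461
```

Request:
move_arm([
  {"x": 0.035,"y": 0,"z": -0.001,"yaw": 0,"grip": 0},
  {"x": 0.07,"y": 0,"z": -0.002,"yaw": 0,"grip": 0},
  {"x": 0.105,"y": 0,"z": -0.003,"yaw": 0,"grip": 0},
  {"x": 0.14,"y": 0,"z": -0.004,"yaw": 0,"grip": 0},
  {"x": 0.175,"y": 0,"z": -0.005,"yaw": 0,"grip": 0},
  {"x": 0.21,"y": 0,"z": -0.006,"yaw": 0,"grip": 0},
  {"x": 0.24,"y": 0,"z": -0.006,"yaw": 0,"grip": 0},
  {"x": 0.24,"y": 0,"z": -0.006,"yaw": 0,"grip": 0},
])

```text
time: 30.67
ee_pos: [0.5012, -0.2224, 0.2308]
tcp_rot: [-0.511, 0.512, -0.487, 0.489]
ft_force: [0.2, 0.5, -0.2]
finger_gap: 0.046
```

```bash
python3 - <<'E'
from h import *
b=get_image("top");a=get_image("side")
cv2.imwrite("pics/s7.png",np.vstack([cv2.resize(b[170:230,185:335],(750,300)),cv2.resize(a[140:200,235:355],(750,300))])[:,:,::-1])
E
```

```text
(no output)
```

View pics/s7.png

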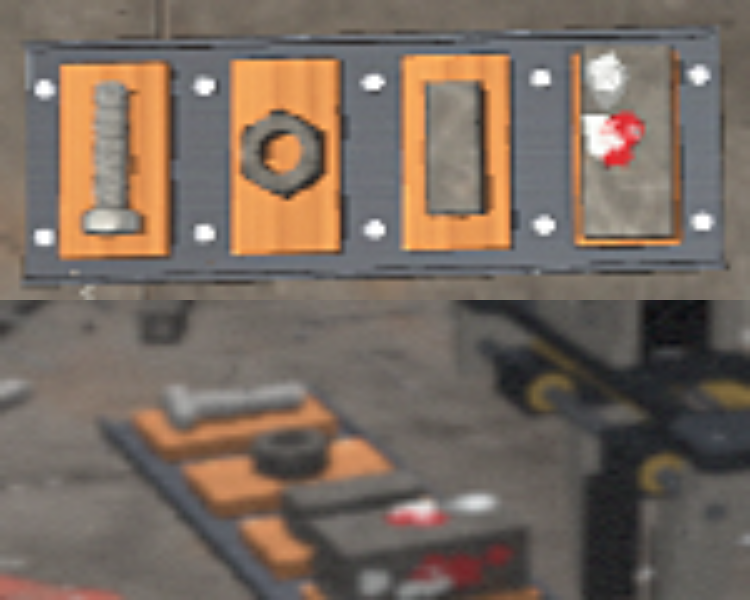

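The final view shows, left to right, bolt, nut, small tube and big tube, each centred on its seat. The bolt's middle is at crop (112,158), against a seat centre of (113,160). The gripper is well clear, so I'm handing in.

```bash
python3 -c "
from bench import *
print(job_done(), get_state()['time'])"
```

```text
the job is handed in; nothing more can be done
the job is handed in; nothing more can be done
```

All four parts are on the empty rack in reverse order, and the job was handed in at about 31 s of the 104 s limit. From the robot's left they are bolt, nut, small tube and big tube.

- **Final pictures:** Both cameras show each part lying as it lay before, centred on its own seat to within about 2 mm by eye. The tubes and the bolt lie straight across the rack, and the bolt's head is still towards the robot.
- **Release:** The gripper had let go of every part and was clear of the new rack, about 0.23 m up.
- **Forces:** Contact readings while setting parts down stayed under about 14 N.
- **Disagreements:** No check failed. The arm settled 2–3 mm off its targets after long moves, so I corrected that before each release.

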